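# Find the rocking corner of the bottle-rotary plate and set its shim

## Task

The aluminium plate of the bottle rotary rocks on one of its four feet. Press down with a fingertip on the yellow spots at the plate's corners until you find the corner that gives, then let go of it and press the red shim button beside that spot fully down so it stays down. Leave the other three red buttons up, do not lift or shift the plate, leave the bottle, cup and screwdriver alone, and finish clear of everything.

Things in the scene. Friction and masses are not known exactly. Their poses are not given: they have to be found in the camera images.
- plate_top (a point): Centre of the upper face of a loose, level aluminium plate, 180 (its x) by 216 (its y) by 8 mm, upper face 28 mm above the bed; axes along its edges, z up. Its corners are pressed at yellow spots at (+-76, +-92) mm; red buttons stand at (+-50, +-62) mm. Black wheels and a motor stand in the middle, within (+-58, +-40) mm, up to 44 mm above the upper face.
- spot_1 (a point): Yellow spot, 16 mm across, flat on the plate's corner at plate x, y = (76, 92) mm. One of the four corners, any and looking no different, rocks: pressed with 3 to 7 N its spot sinks about 6 mm, meets a stop, and springs back when let go (once its red button is down, a light press finds it firm). The others stay firm (under 2 mm at 20 N).
- spot_2 (a point): The same at plate x, y = (76, -92) mm.
- spot_3 (a point): The same at plate x, y = (-76, 92) mm.
- spot_4 (a point): The same at plate x, y = (-76, -92) mm.
- hole_1 (a point): Centre, at the upper face, of the 34 mm hole in the plate inboard of spot 1, at plate x, y = (50, 62) mm, through which a red round button (26 mm across) on a steel stem stands: the push shim of that corner. Its top is 15 mm above the upper face when up, 3 mm when fully down. All four start up; each moves straight down against about 6 N of friction and stays where it is left.
- hole_2 (a point): The same inboard of spot 2, at plate x, y = (50, -62) mm.
- hole_3 (a point): The same inboard of spot 3, at plate x, y = (-50, 62) mm.
- hole_4 (a point): The same inboard of spot 4, at plate x, y = (-50, -62) mm.
- heel (a joint): How far the foot under the rocking corner has sunk, in m: 0 at rest, 0.005 when pressed to its stop. Which corner that is, is not given.
- shim (a joint): How far the red button of the rocking corner has been pressed, in m: 0 up, 0.012 fully down. Where it is, is not given.
- other_shim_1 (a joint): How far the red button of one of the three firm corners has been pressed, in m: 0 up, 0.012 fully down; to stay up.
- other_shim_2 (a joint): How far the red button of one of the three firm corners has been pressed, in m: 0 up, 0.012 fully down; to stay up.
- other_shim_3 (a joint): How far the red button of one of the three firm corners has been pressed, in m: 0 up, 0.012 fully down; to stay up.
- bottle: Green glass bottle with a yellow coat, 62 mm across and 200 mm tall, standing to the left of the plate; origin at the centre of its underside. Leave alone.
- cup: Open aluminium cup, 72 mm across and 95 mm tall, standing to the right of the plate; origin at the centre of its underside. Leave alone.
- driver: Screwdriver, 170 mm long, lying on the bed beyond the plate's far edge. Leave alone.
Mind the look-alikes: they are no part of the job. What is shaped like the part that bears heel but purple is not meant. What is shaped like the part that bears other_shim_3 but blue or purple is not meant.

How it is judged:
By the outcome, as a careful person would: the job done as asked, in the order asked, and still so for the second after the job is handed in, with the robot touching nothing.
It also fails if it takes over 54 s, if anything falls off the work surface, if the arm or the gripper's body presses on something with over 40 N, if the wrist force passes 120 N, or if a joint passes its speed limit or range.

## Robot

A 6-joint arm with a two-finger parallel gripper is mounted at the origin on the work surface. World frame = base frame: x ahead of the robot, y to its left, z up, the work surface at z = 0. Lengths are in m, angles in rad, forces in N, time in s.
With the tool pointing down it reaches from about 0.2 to 0.875 m from the base axis. Payload 3.4 kg.
Tool frame: the origin (TCP) lies between the finger pads; the fingertips stand 25 mm ahead of it and the grasp point (between the pads) lies 6 mm ahead of it (r.nose_length is the z of the fingertips in the tool frame, in m); z points along the fingers, y is the line along which they close (so a half turn about z gives the same grasp; the last joint's range is limited). The gripper opens to 94 mm and grips with 3 to 60 N. Pads are 16 mm wide; open, the fingers measure 119 mm over their backs; the gripper's body (75 mm by 177 mm) begins 78 mm behind the grasp point.
Start: joints at [-0.121, 0.276, 1.505, -0, 1.361, -0.121], TCP at [0.575, -0, 0.23] pointing down, gripper open.
Joint ranges: [-2.89, 2.89], [-0.75, 2.08], [0.22, 2.7], [-1.18, 4.32], [0.11, 2.71], [-2.7, 2.7]. Speed limits (rad/s): [2.57, 2.57, 3.14, 3.14, 3.14, 3.14].

## Interface

Orientations are given as a unit quaternion [w, x, y, z].
In Python, from plant import r, gripper_to, inverse_kinematics, vision, models, telemetry gives the robot as it stands. Calls block until the motion is done:
- r.move_to(position, orientation): joint-space move of the TCP to a pose.
- r.move_l(position, rot=None, vel=0.15, guard=None): straight line of the TCP; rot=None keeps the orientation; vel is the mean speed in m/s. With guard (N) it stops when the force on the tool has changed by that much, and returns True; else False.
- r.movej(angles): joint-space move.
- gripper_to(opening, f_grip=None): finger opening in m; f_grip is the grip in N (None keeps the last); returns when the fingers have stopped.
- r.hold(seconds).
- inverse_kinematics(position, orientation): joint angles nearest the present ones, or None.
- vision.snapshot(name): name is "scene" or "side" or "wrist"; returns the picture (400x640x3 uint8, red, green, blue); there is no depth.
- vision.get_calibration(name): a dict with "fx", "fy", "cx", "cy" (pixels), "position" and "orientation" of the camera in the world. Camera axes: x right, y down, z forward; pixel columns grow to the right and rows downward; lengths in m; the calibration is good to about 2 mm. A picture is of the moment at which its call begins: read the wrist's pose just before it. get_calibration takes no time and is no camera call; for the wrist camera it gives the pose at the moment of the call.
A pose or a line that the arm cannot do raises r.PlanningError and nothing moves.
- r.sign_off(): hands the job in; it is judged then, once.
Trained networks look in the newest picture that a camera, given by its name, has taken for a name from the list of things; names that differ only in an ending like _2 or _b are one class to them, and where a whole thing is asked for, a point or a joint stands for the part that bears it (a point fixed in the world has none). Each returns a list of dicts, best first, with "score" (0 to 1); they miss things now and then, are a little off and sometimes report something else, mostly with a low value. They report only what shows in the picture. A call takes as long as a camera call. They do not tell look-alikes from the thing itself.
- models.boxes_of(thing, camera): "at" ([x, y, z] in m, in world coordinates, good to about 4 mm: the middle of the surface that is visible of it).
- models.regions_of(thing, camera): "pixels" (400x640 bool, what is visible of it).
- models.mark_of(thing, camera): "at" ([x, y, z] in m, in world coordinates, good to about 4 mm: a listed point, or the origin of a listed thing).
Readings, each from a call of its own:
- telemetry.current_t(): time.
- telemetry.current_joints(): joint angles.
- telemetry.current_dq(): joint speeds.
- telemetry.current_joint_efforts(): joint torques, N m.
- telemetry.current_ee_pos(): TCP position.
- telemetry.current_tool_rot(): TCP orientation.
- telemetry.current_wrist_force(): force on the tool from outside, world axes, zero at the start.
- telemetry.current_torque(): the same for the moment, N m.
- telemetry.current_opening(): finger opening in m.
- telemetry.current_finger_force(): force on a finger pad.
Only numpy, scipy, OpenCV 4.12 (cv2) and the standard library are available. Lean on these libraries where they do the work, as an engineer would, in place of code of your own. Each camera call takes 0.05 s, during which the arm holds its last target. There are 200 camera calls.

## Working session

There is one attempt and no reset: what is moved stays moved. The work goes in short steps, each a Python script; the robot and the scene stay as the last script left them, time stands still between calls to the robot, and variables do not carry over. Pictures are saved under pics/ and viewed, at most 10 in all, crops included, and the job is handed in when it is done.

```bash
mkdir -p pics; ls; python3 - <<'E'
from plant import r, vision, models, telemetry
import cv2, numpy as np
ims=[]
for c in ["scene","side"]:
    im=vision.snapshot(c); cv2.imwrite(f"pics/{c}0.png",im[:,:,::-1])
    for n in ["plate_top","spot_1","hole_1","bottle","cup","driver"]:
        for d in models.mark_of(n,c)[:6]: print(c,n,np.round(d["at"],3),round(d["score"],2))
print(telemetry.current_t(), r.nose_length, telemetry.current_tool_rot())
E
```

```text
pics
scene plate_top [0.58  0.017 0.026] 0.95
scene spot_1 [ 0.68  -0.038  0.027] 0.89
scene spot_1 [0.61  0.13  0.023] 0.84
scene spot_1 [ 0.549 -0.097  0.029] 0.65
scene spot_1 [0.472 0.067 0.026] 0.57
scene hole_1 [0.599 0.094 0.026] 0.6
scene hole_1 [ 0.648 -0.018  0.03 ] 0.58
scene hole_1 [ 0.553 -0.059  0.026] 0.58
scene hole_1 [0.578 0.016 0.027] 0.42
scene bottle [ 0.529  0.243 -0.005] 0.91
scene cup [ 0.644 -0.199 -0.002] 0.68
scene cup [ 0.532  0.245 -0.007] 0.17
scene driver [ 0.768 -0.076 -0.002] 0.55
side plate_top [0.577 0.018 0.028] 0.89
side plate_top [ 0.77  -0.08  -0.002] 0.32
side spot_1 [ 0.768 -0.078  0.   ] 0.7
side spot_1 [ 0.685 -0.044  0.023] 0.62
side spot_1 [0.613 0.131 0.03 ] 0.59
side spot_1 [ 0.544 -0.099  0.027] 0.56
side spot_1 [ 0.556 -0.066  0.025] 0.15
side hole_1 [0.601 0.091 0.027] 0.97
side hole_1 [ 0.647 -0.025  0.03 ] 0.89
side hole_1 [ 0.557 -0.061  0.026] 0.68
side hole_1 [0.512 0.05  0.031] 0.65
side bottle [ 0.533  0.25  -0.001] 0.78
side cup [ 0.643 -0.197  0.   ] 0.72
side driver [ 0.77  -0.078 -0.   ] 0.68
0.7 0.025 [3.96677783e-05 7.07096640e-01 7.07116920e-01 3.33474063e-05]
```

View pics/scene0.png

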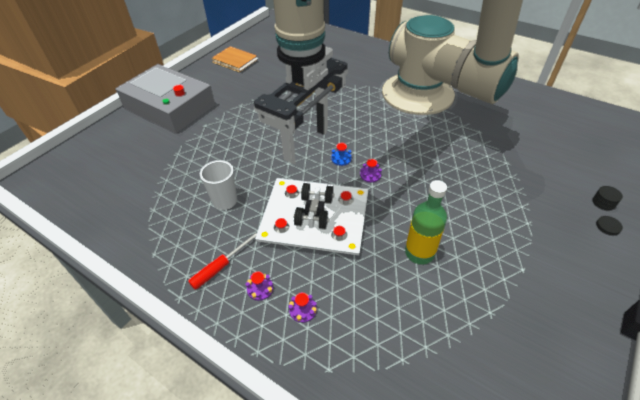

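View pics/side0.png

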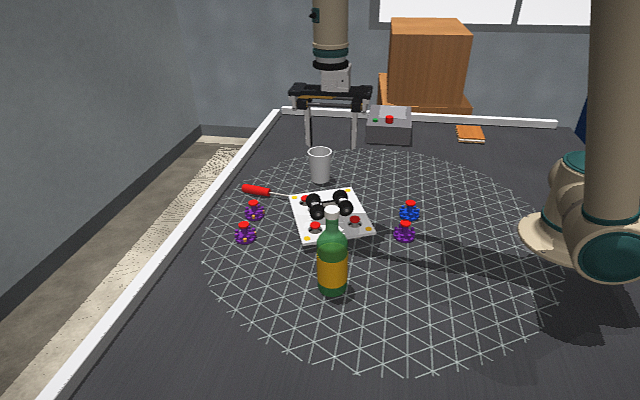

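The scene picture shows the plate at about (315,215), the bottle at (425,230) to its right, the cup at (220,185) and the driver at (220,265). The side picture agrees. The blue and purple decoys stand off the plate. Next I fit the plate pose and probe the corners with closed fingers.

```bash
cat > h.py <<'E'
import numpy as np, json
from plant import r, gripper_to, vision, models, telemetry as t
Q=[0,.70710678,.70710678,0]; N=r.nose_length
S=np.array([[76,92],[76,-92],[-76,-92],[-76,92]])/1000
H=np.array([[50,62],[50,-62],[-50,-62],[-50,62]])/1000
def W(p,pose):
    c,s=np.cos(pose[2]),np.sin(pose[2]); return p@np.array([[c,s],[-s,c]])+pose[:2]
def tip(xy,z,**k): return r.move_l([*xy,z+N],**k)
def z(): return t.current_ee_pos()[2]-N
def fz(): return round(t.current_wrist_force()[2],1)
E
python3 - <<'E'
from h import *
from scipy.optimize import least_squares
pose=np.array([.579,.017,np.radians(22.5)]); A=[];B=[]
for c in ["scene","side"]:
    vision.snapshot(c)
    for n,P in (("spot_1",S),("hole_1",H)):
        for d in models.mark_of(n,c):
            e=np.linalg.norm(W(P,pose)-d["at"][:2],axis=1); i=e.argmin()
            if e[i]<.015 and abs(d["at"][2]-.028)<.01: A.append(P[i]);B.append(d["at"][:2])
A=np.array(A);B=np.array(B)
f=least_squares(lambda q:(W(A,q)-B).ravel(),pose,loss="soft_l1",f_scale=.004)
pose=f.x; print(pose,np.degrees(pose[2]),len(A),np.round(1e3*np.linalg.norm(W(A,pose)-B,axis=1),1))
json.dump(list(pose),open("pose.json","w"))
assert np.sqrt(np.mean((W(A,pose)-B)**2))<.005
gripper_to(0.0)
sp=W(S,pose); print(np.round(sp,3))
for i in [3,2,1,0]:
    r.move_to([*sp[i],.09+N],Q)
    tip(sp[i],.045,vel=.12); f0=fz()
    g1=tip(sp[i],.018,vel=.015,guard=2); z1=z(); f1=fz()
    g2=tip(sp[i],.014,vel=.01,guard=9) if g1 else None; z2=z(); f2=fz()
    tip(sp[i],.09,vel=.15)
    print(i,g1,g2,round(z1,4),round(z2,4),f0,f1,f2,"t",round(t.current_t(),1))
    if not g1 or z1-z2>.0035: break
E
```

```text
[0.57860355 0.01488559 0.40028202] 22.93447033600724 16 [2.2 1.8 3.9 3.1 1.  6.5 2.2 3.7 1.9 1.4 1.4 2.3 0.2 0.7 2.8 1.5]
[[ 0.613  0.129]
 [ 0.684 -0.04 ]
 [ 0.544 -0.099]
 [ 0.473  0.07 ]]
3 True True 0.0282 0.0282 -0.4 3.4 3.8 t 5.7
2 True True 0.0283 0.0283 0.4 3.6 4.5 t 9.0
1 True True 0.0271 0.0222 0.3 2.5 5.5 t 12.7
```

Corner 1 (world 0.684, -0.040) gave way: it sank from 28 to 22 mm, while the two pressed before it stayed firm. Next I press its button.

```bash
python3 - <<'E'
from h import *
import cv2
pose=np.array(json.load(open("pose.json"))); h=W(H,pose)[1]
tip(h,.09); tip(h,.052,vel=.1)
g=tip(h,.036,vel=.015,guard=30); print(g,z(),fz())
g=tip(h,.0285,vel=.01,guard=20); print(g,z(),fz())
tip(h,.1,vel=.12)
s=W(S,pose)[1]; tip(s,.09); tip(s,.045,vel=.12)
g=tip(s,.02,vel=.015,guard=2); print("check spot",g,z(),fz())
tip(s,.15,vel=.15); r.move_to([.5,-.0,.3],Q)
ims=[vision.snapshot(c) for c in("scene","side")]
cv2.imwrite("pics/end.png",np.hstack([cv2.resize(ims[0][160:270,240:390],(400,293)),cv2.resize(ims[1][170:260,270:390],(400,293))])[:,:,::-1]); print(t.current_t(),t.current_wrist_force())
E
```

```text
False 0.036802427755490176 5.1
False 0.031141257036021643 13.8
check spot True 0.027935854233536762 4.3
20.5083 [-0.67866639  0.27058516 -0.02277722]
```

View pics/end.png

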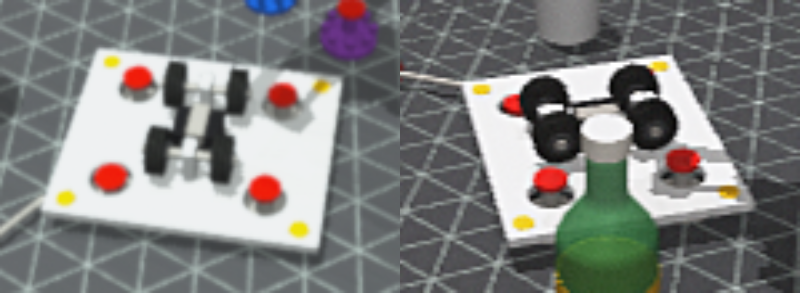

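The picture shows the button near the driver (crop pixel 110,178) down and the other three up, with the plate level. The press bottomed out at a tip height of 31.1 mm under 14 N, and that spot is now firm.

```bash
python3 -c "
from plant import r; print(r.sign_off())"
```

```text
the job is handed in; nothing more can be done
None
```

The rocking corner was the one nearest the screwdriver, at about (0.684, -0.040) m; its red button is fully down, the other three are up, the arm is clear of everything, and I handed the job in at about 20.5 s (the fourth corner was not pressed, as the third gave).

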